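# Measure out two wear pads with the strike-off scoop

## Robot

A 6-joint arm with a two-finger parallel gripper is mounted at the origin on the work surface. World frame = base frame: x ahead of the robot, y to its left, z up, the work surface at z = 0. Lengths are in m, angles in rad, forces in N, time in s.
With the tool pointing down it reaches from about 0.275 to 0.975 m from the base axis. Payload 8.4 kg.
Tool frame: the origin (TCP) lies midway between the tips of the shut fingers; the grasp point (between the pads) lies 19 mm behind it; z points along the fingers, y is the line along which they close (so a half turn about z gives the same grasp; the last joint's range is limited). The gripper opens to 92 mm and grips with 3 to 60 N. Pads are 20 mm wide; open, the fingers measure 128 mm over their backs; the gripper's body (75 mm by 189 mm) begins 69 mm behind the grasp point.
Start: joints at [1.168, 0.353, 1.633, -0, 1.155, -0.002], TCP at [0.244, 0.575, 0.215] pointing down, gripper open.
Joint ranges: [-2.63, 2.63], [-0.92, 2.1], [0.06, 2.66], [-1.3, 4.44], [0, 2.69], [-3.02, 3.02]. Speed limits (rad/s): [2.22, 2.22, 2.79, 3.14, 3.14, 3.14].

## Interface

Orientations are given as a 3x3 rotation matrix whose columns are the frame's x, y, z axes.
In Python, from station import telemetry, capture, ticket gives the robot as it stands.
- The arm moves only by the tool apply_moves, never from a script. Its argument "targets" is one flat list of numbers, 4 for each row, row after row: the shift along the tool's x, y, z in m, then the turn about the tool's z in degrees. In form: [dx, dy, dz, roll, dx, dy, dz, roll, ...]. A call has 1 to 12 rows; each row shifts and turns the commanded pose from where the row before left it, along the tool's axes as they then stand; what a row does not reach is not made up. A row lasts 1/8 s, in which the tool goes at most 62.5 mm and 10.7 degrees, less where a joint would pass 70% of its speed; a pose out of reach is approached as far as the arm can. A call with a gripper value outside its range is refused whole. "grip" is the opening in per cent of the stroke, from 0 (shut) to 100 (fully open), set as the call begins (left out, the last holds). The fingers move at their own pace and stop on an object; "squeeze" is the grip in N (left out, the last holds). Time passes only in rows, so rows that do not move let the fingers close. It gives the time, the measured TCP pose, the force, the opening and the grip force at its end, in the units of the state.
- telemetry.get_state(): the state, without advancing time (a new reading comes with each control period).
- capture(name): name is "scene" or "side" or "wrist"; returns a dict with "img" (400x640x3 uint8, red, green, blue), "range_z" (400x640 float32, m along the optical axis (not along the pixel's ray), 0 where there is no reading), "camera_matrix" (3x3 intrinsics, pixels), "cam_to_world" (4x4, takes a point from camera to world coordinates). Camera axes: x right, y up, looking along -z (the intrinsics and any distortion apply to the point x, -y, -z); pixel columns grow to the right and rows downward; lengths in m; the calibration is good to about 2 mm. A picture is of the moment at which its call begins.
- ticket.close_job(): hands the job in; it is judged then, once.
The state is a dict: "clock": time; "joints": joint angles; "qvel": joint speeds; "tau": joint torques, N m; "position": TCP position; "ee_rot": TCP orientation; "ft_force": force on the tool from outside, world axes, zero at the start; "wrist_torque": the same for the moment, N m; "opening": opening from 0.0 (shut) to 1.0 (fully open); "grip_force": force on a finger pad.
Only numpy, scipy, OpenCV 4.12 (cv2) and the standard library are available. Lean on these libraries where they do the work, as an engineer would, in place of code of your own. Each camera call takes 0.05 s, during which the arm holds its last target. There are 200 camera calls.

## Task

Using the orange-handled scoop, scoop up the whole stack of three yellow pads from the blue-grey bin, then drag the heaped scoop sideways under the red strike bar so that the bar knocks the extra pad back into the bin and two pads stay level in the scoop. Set the scoop with its two pads down flat in the middle of the green mat and let go.

Things in the scene. Friction and masses are not known exactly. Their poses are not given: they have to be found in the camera images.
- scoop: Aluminium measuring scoop, upright orange handle (not the deeper blue-handled one). Origin: underside, below where a loaded pad's middle belongs; z up, open mouth at +x. Thin lip at x=+32 mm, 2 mm high, rising to the 4.5 mm floor. Inner width 80, outer 88; rim 36 high; inner back face x=-38; flat underside ends at x=-89. 0.16 kg. Two pads fill it, a third stands above the rim.
- scoop_grip (a point): Middle of the scoop's orange handle, 74 mm behind (-x) and 90 mm above the scoop's origin, scoop's axes. The handle is upright, 24 mm thick in y, 30 mm in x; orange from 30 mm below to 20 mm above this point. Grip from above with the fingers closing along y.
- pad_a: Yellow plastic wear pad, bottom of the stack at the start: 60 x 60 mm, 18 mm thick, lower edges bevelled (10 mm in, 5.5 mm up) so that the scoop's lip slides under; about 45 g. Origin: centre of its underside. Three alike start stacked, roughly square to the bin, within 12 mm of its far wall; the scoop pushed along the bin floor to the far wall slides under them all.
- pad_b: Yellow wear pad like pad_a, middle of the stack at the start.
- pad_c: Yellow wear pad like pad_a, top of the stack at the start.
- bin: Blue-grey stock bin fixed to the bench, 190 (x) x 150 mm (y). Origin: centre of its underside, z up, +x towards its far wall. Floor 6 mm thick, open on the near (-x) side. Far wall: inner face x=+89 mm, 56 high. Side walls 6 thick, outer faces y=+-75, tops 28 mm above the underside. The strike bar stands above the +y side wall.
- strike: Red strike bar fixed to the bin. Origin: middle of its lower edge, at (56, 62, 88) mm in the bin's frame, same axes. Bar 8 mm thick (y), 30 tall, from x=-53 to +53 mm; dark post at its far end from x=+45 on. The near end is free: the handle passes in front of it, the tray below. With its lower edge 48 mm above the scoop's underside it strikes the third pad and clears the second (top at 40.5).
- mat: Green mat fixed flat on the bench on the +y side of the bin, 180 (x) x 130 mm (y), 4 mm thick. Origin: centre of its underside, z up. The middle of the scoop's pads (its origin) belongs over the mat's middle.
Things that resemble listed ones, but are neither listed nor needed, are in the scene too. What is shaped like the scoop but brown is not meant. There is more than one size of the mat; the job needs the smaller.

How it is judged:
On the way, in this order (a step that is already met when the one before it is completed fails the run):
1. the scoop has lifted all three stacked pads off the bin floor (x of pad_a in the frame of scoop between -0.03 and 0.03 m and y of pad_a in the frame of scoop between -0.03 and 0.03 m and z of pad_a in the frame of scoop between -0.002 and 0.05 m and x of pad_b in the frame of scoop between -0.03 and 0.03 m and y of pad_b in the frame of scoop between -0.03 and 0.03 m and z of pad_b in the frame of scoop between -0.002 and 0.05 m and x of pad_c in the frame of scoop between -0.03 and 0.03 m and y of pad_c in the frame of scoop between -0.03 and 0.03 m and z of pad_c in the frame of scoop between -0.002 and 0.05 m and z of scoop in the frame of bin above 0.02 m), for 0.1 s.
2. the strike bar bears on a pad while the scoop passes below it ((contact force between strike and pad_a above 0.05 N or contact force between strike and pad_b above 0.05 N or contact force between strike and pad_c above 0.05 N) and z of scoop in the frame of bin between 0.02 and 0.088 m).
3. the scoop has come through under the bar with two pads level in it and the third back in the bin ((((x of pad_a in the frame of bin between -0.095 and 0.09 m and y of pad_a in the frame of bin between -0.07 and 0.07 m and z of pad_a in the frame of bin between 0 and 0.06 m) and (x of pad_b in the frame of scoop between -0.03 and 0.03 m and y of pad_b in the frame of scoop between -0.03 and 0.03 m and z of pad_b in the frame of scoop between -0.002 and 0.031 m) and (x of pad_c in the frame of scoop between -0.03 and 0.03 m and y of pad_c in the frame of scoop between -0.03 and 0.03 m and z of pad_c in the frame of scoop between -0.002 and 0.031 m)) or ((x of pad_b in the frame of bin between -0.095 and 0.09 m and y of pad_b in the frame of bin between -0.07 and 0.07 m and z of pad_b in the frame of bin between 0 and 0.06 m) and (x of pad_a in the frame of scoop between -0.03 and 0.03 m and y of pad_a in the frame of scoop between -0.03 and 0.03 m and z of pad_a in the frame of scoop between -0.002 and 0.031 m) and (x of pad_c in the frame of scoop between -0.03 and 0.03 m and y of pad_c in the frame of scoop between -0.03 and 0.03 m and z of pad_c in the frame of scoop between -0.002 and 0.031 m)) or ((x of pad_c in the frame of bin between -0.095 and 0.09 m and y of pad_c in the frame of bin between -0.07 and 0.07 m and z of pad_c in the frame of bin between 0 and 0.06 m) and (x of pad_a in the frame of scoop between -0.03 and 0.03 m and y of pad_a in the frame of scoop between -0.03 and 0.03 m and z of pad_a in the frame of scoop between -0.002 and 0.031 m) and (x of pad_b in the frame of scoop between -0.03 and 0.03 m and y of pad_b in the frame of scoop between -0.03 and 0.03 m and z of pad_b in the frame of scoop between -0.002 and 0.031 m))) and y of scoop in the frame of bin above 0.09 m and z of scoop in the frame of bin above 0.02 m), for 0.1 s.
At the end, for the whole second after the job is handed in: The scoop stands flat (within 6 degrees) and at rest on the mat, released, its origin within 50 mm along and 40 mm across of the mat's centre; two of the pads lie in the scoop (centres within 30 mm of its origin, none standing as a third layer) and the third pad lies in the bin ((((x of pad_a in the frame of bin between -0.095 and 0.09 m and y of pad_a in the frame of bin between -0.07 and 0.07 m and z of pad_a in the frame of bin between 0 and 0.06 m) and (x of pad_b in the frame of scoop between -0.03 and 0.03 m and y of pad_b in the frame of scoop between -0.03 and 0.03 m and z of pad_b in the frame of scoop between -0.002 and 0.031 m) and (x of pad_c in the frame of scoop between -0.03 and 0.03 m and y of pad_c in the frame of scoop between -0.03 and 0.03 m and z of pad_c in the frame of scoop between -0.002 and 0.031 m)) or ((x of pad_b in the frame of bin between -0.095 and 0.09 m and y of pad_b in the frame of bin between -0.07 and 0.07 m and z of pad_b in the frame of bin between 0 and 0.06 m) and (x of pad_a in the frame of scoop between -0.03 and 0.03 m and y of pad_a in the frame of scoop between -0.03 and 0.03 m and z of pad_a in the frame of scoop between -0.002 and 0.031 m) and (x of pad_c in the frame of scoop between -0.03 and 0.03 m and y of pad_c in the frame of scoop between -0.03 and 0.03 m and z of pad_c in the frame of scoop between -0.002 and 0.031 m)) or ((x of pad_c in the frame of bin between -0.095 and 0.09 m and y of pad_c in the frame of bin between -0.07 and 0.07 m and z of pad_c in the frame of bin between 0 and 0.06 m) and (x of pad_a in the frame of scoop between -0.03 and 0.03 m and y of pad_a in the frame of scoop between -0.03 and 0.03 m and z of pad_a in the frame of scoop between -0.002 and 0.031 m) and (x of pad_b in the frame of scoop between -0.03 and 0.03 m and y of pad_b in the frame of scoop between -0.03 and 0.03 m and z of pad_b in the frame of scoop between -0.002 and 0.031 m))) and x of scoop in the frame of mat between -0.05 and 0.05 m and y of scoop in the frame of mat between -0.04 and 0.04 m and z of scoop in the frame of mat below 0.01 m and angle between scoop's own z axis and vertical below 0.1 rad and linear speed of scoop below 0.02 m/s); the robot touches nothing.
It fails at once if the orange-handled scoop is tipped over, more than about 50 degrees (angle between scoop's own z axis and vertical above 0.87 rad).
It also fails if it takes over 54 s, if anything falls off the work surface, if the arm or the gripper's body presses on something with over 40 N, if the wrist force passes 120 N, or if a joint passes its speed limit or range.

## Working session

There is one attempt and no reset: what is moved stays moved. The work goes in short steps, Python scripts to look and compute and a tool call to move; the robot and the scene stay as the last step left them, time stands still between calls to the robot, and variables do not carry over. Pictures are saved under pics/ and viewed, at most 10 in all, crops included, and the job is handed in when it is done.

Besides the shell and the picture viewer there is one more tool, called after "Call:" by a JSON object that holds its "fn" and its "kwargs". apply_moves: Moves the arm, as the interface text tells. Its arguments: {"type":"object","properties":{"targets":{"type":"array"},"grip":{"type":"number"},"squeeze":{"type":"number"}},"required":["targets"]}

```bash
mkdir -p pics
cat > h.py <<'E'
import numpy as np, cv2
from station import telemetry, capture, ticket
def shot(n,save=None):
    c=capture(n)
    if save: cv2.imwrite('pics/'+save,c['img'][:,:,::-1])
    return c
def cloud(c):
    K=c['camera_matrix'];z=c['range_z'];T=c['cam_to_world']
    v,u=np.mgrid[0:z.shape[0],0:z.shape[1]]
    x=(u-K[0,2])/K[0,0]*z;y=(v-K[1,2])/K[1,1]*z
    P=np.stack([x,-y,-z],-1)@T[:3,:3].T+T[:3,3]
    P[z==0]=np.nan
    return P
E
python3 - <<'E'
from h import *
a=shot('scene','s0.png');b=shot('side','d0.png')
np.savez('c0.npz',s=cloud(a),d=cloud(b),si=a['img'],di=b['img'])
for c in(a,b):print(c['cam_to_world'].round(3),c['camera_matrix'].round(1))
s=telemetry.get_state();print(s['clock'],s['ee_rot'],s['position'],s['opening'])
E
```

```text
[[-0.585 -0.455  0.672  1.182]
 [ 0.811 -0.332  0.481  0.477]
 [ 0.004  0.827  0.563  0.709]
 [ 0.     0.     0.     1.   ]] [[406.1   0.  322.8]
 [  0.  406.1 197.4]
 [  0.    0.    1. ]]
[[ 0.804  0.372 -0.464 -0.378]
 [-0.594  0.531 -0.604 -1.103]
 [ 0.021  0.762  0.648  1.202]
 [ 0.     0.     0.     1.   ]] [[498.1   0.  325.4]
 [  0.  498.1 199.5]
 [  0.    0.    1. ]]
0.1 [[-9.20747771e-01  3.90158017e-01 -5.14501509e-04]
 [ 3.90158356e-01  9.20747045e-01 -1.15626069e-03]
 [ 2.26013662e-05 -1.26536151e-03 -9.99999199e-01]] [0.24366007 0.5750516  0.21393964] 0.9977582348890092
```

View pics/s0.png

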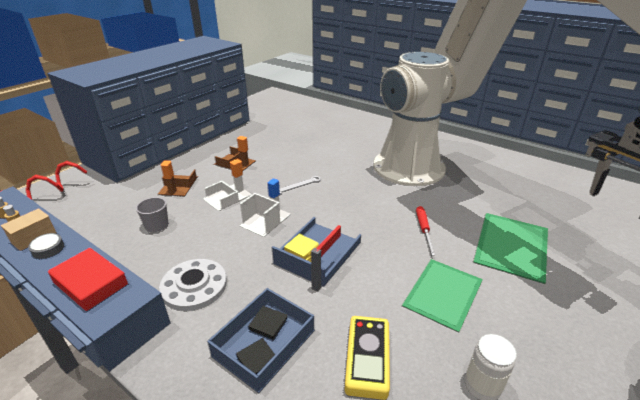

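View pics/d0.png

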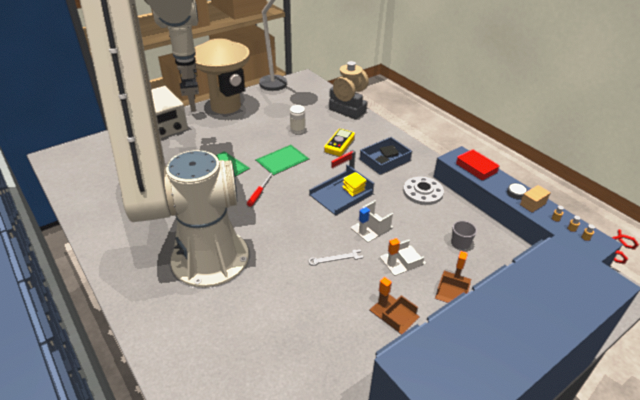

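The scene view shows the orange-handled grey scoop at (237,170), with (393,248) its side-view pixel. The bin with the yellow pads is at (315,248) and the red bar at (328,240). The mats are at (443,293) and (513,245).

Things that could be mistaken for what I want (scene pixels):
- **Scoops:** brown at (168,180) and (240,155); blue-handled at (263,210). I choose the aluminium one with the orange handle at (237,170).
- **Bins:** one with black pads at (262,335). I choose the one at (315,248).
- **Mats:** I will measure both and take the smaller.

Run:
```python
from h import *
d=np.load('c0.npz')
def masks(img):
    h=cv2.cvtColor(img,cv2.COLOR_RGB2HSV);H,S,V=[h[...,i].astype(int) for i in range(3)]
    return dict(orange=(H>6)&(H<16)&(S>200)&(V>120),yellow=(H>24)&(H<34)&(S>170)&(V>100),green=(H>60)&(H<85)&(S>120),red=((H<4)|(H>176))&(S>190)&(V>80),steel=(H>100)&(H<125)&(S>60)&(S<200))
for k in 'sd':
    P=d[k];M=masks(d[k+'i'])
    for n,m in M.items():
        m=m&np.isfinite(P[...,0])&(P[...,2]>-0.02)&(P[...,2]<.3)&(P[...,0]>0.1)&(P[...,0]<1)&(abs(P[...,1])<.8)
        N,L,st,ce=cv2.connectedComponentsWithStats(m.astype(np.uint8))
        for i in range(1,N):
            if st[i,4]<40: continue
            q=P[L==i]; lo,hi=np.percentile(q,[2,98],axis=0)
            r=cv2.minAreaRect((q[:,:2]*1000).astype(np.float32))
            print(k,n,ce[i].round(),st[i,4],'lo',lo.round(3),'hi',hi.round(3),'rect',np.round(r[0]),np.round(r[1]),round(r[2],1))
# crop of the choice
c=d['di'][190:310,320:480]
cv2.imwrite('pics/crop.png',cv2.resize(c[:,:,::-1],None,fx=5,fy=5,interpolation=cv2.INTER_CUBIC))
```

```text
s green [510. 250.] 1593 lo [0.11  0.321 0.001] hi [0.338 0.498 0.007] rect [220. 407.] [234. 162.] 10.1
s green [443. 299.] 569 lo [0.4  0.26 0.  ] hi [0.577 0.388 0.005] rect [489. 324.] [180. 126.] 2.8
s red [331. 241.] 76 lo [0.551 0.073 0.092] hi [0.629 0.08  0.115] rect [592.  76.] [85.  3.] 4.4
s red [110. 287.] 295 lo [ 0.941 -0.188  0.099] hi [ 0.999 -0.183  0.128] rect [ 970. -186.] [ 6. 60.] 90.0
s steel [158. 115.] 10090 lo [ 0.122 -0.783  0.01 ] hi [ 0.663 -0.706  0.296] rect [ 386. -720.] [ 92. 571.] 83.1
s steel [273. 188.] 194 lo [ 0.466 -0.208  0.06 ] hi [ 0.496 -0.186  0.109] rect [ 408. -248.] [214.  31.] 35.1
s steel [108. 281.] 4288 lo [ 0.914 -0.748  0.008] hi [ 0.998 -0.114  0.095] rect [ 956. -447.] [670.  88.] 90.0
s steel [314. 231.] 365 lo [ 0.459 -0.068  0.002] hi [ 0.529 -0.013  0.027] rect [502. -39.] [91. 58.] 3.8
s steel [337. 256.] 883 lo [0.456 0.027 0.002] hi [0.637 0.088 0.048] rect [545.  55.] [190.  56.] 4.1
s steel [292. 263.] 637 lo [ 0.637 -0.055  0.003] hi [0.647 0.052 0.055] rect [643.   1.] [137.  38.] 74.9
s steel [261. 338.] 4358 lo [0.75
[... 1191 characters left out ...]
5 0.055] rect [832.  78.] [142. 185.] 89.4
d steel [512. 209.] 4682 lo [ 0.903 -0.777  0.012] hi [ 0.994 -0.132  0.104] rect [ 757. -452.] [669. 486.] 90.0
d steel [338. 193.] 1191 lo [ 0.453 -0.073  0.002] hi [0.64  0.082 0.053] rect [546.   6.] [196. 157.] 4.3
d steel [364. 215.] 94 lo [ 0.46  -0.214  0.061] hi [ 0.534 -0.157  0.113] rect [ 504. -187.] [101.  29.] 28.8
d steel [489. 277.] 76 lo [ 0.366 -0.715  0.294] hi [ 0.477 -0.709  0.299] rect [ 423. -712.] [119.   6.] 0.8
d steel [451. 303.] 65 lo [ 0.25  -0.715  0.292] hi [ 0.331 -0.709  0.299] rect [ 291. -712.] [ 7. 87.] 89.4
d steel [403. 335.] 80 lo [ 0.103 -0.715  0.294] hi [ 0.182 -0.709  0.3  ] rect [ 142. -712.] [84.  7.] 0.2
```

View pics/crop.png

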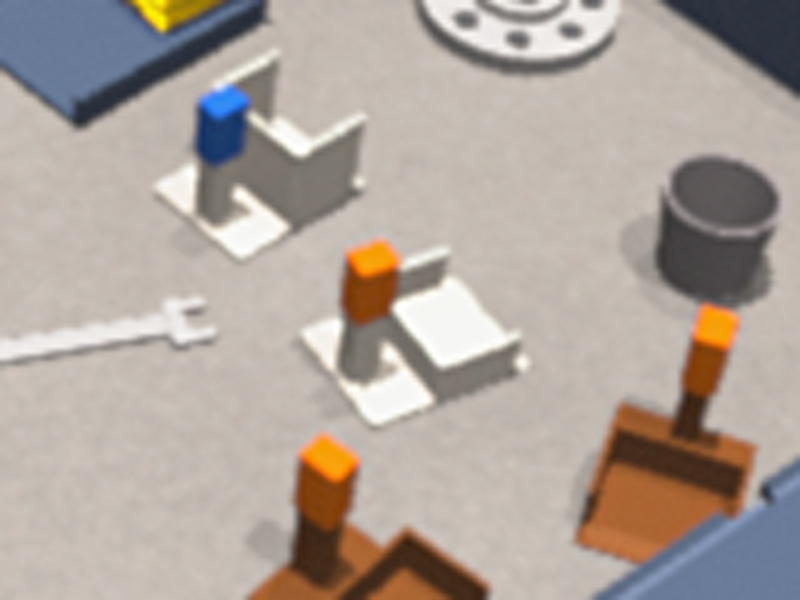

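The crop shows my choice: an aluminium scoop with a shallow tray and an orange handle at crop (370,285). Next to it are the deeper blue-handled scoop (220,130) and two brown ones. The smaller mat is the 180x130 one near (0.488, 0.323). Next I refine the poses.

Run:
```python
from h import *
d=np.load('c0.npz')
def rect(q): 
    r=cv2.minAreaRect((q[:,:2]*1000).astype(np.float32)); return np.round(r[0],1),np.round(r[1],1),round(r[2],2)
for k in 'sd':
    P=d[k];h=cv2.cvtColor(d[k+'i'],cv2.COLOR_RGB2HSV).astype(int)
    H,S,V=[h[...,i] for i in range(3)]
    near=(np.hypot(P[...,0]-.50,P[...,1]+.35)<.13)&(P[...,2]<.2)
    tab=(np.hypot(P[...,0]-.50,P[...,1]+.35)<.13)&(P[...,2]<.004)
    w=near&(P[...,2]>.010)&(P[...,2]<.045)&(P[...,1]<-.25)
    print(k,'walls',w.sum(),rect(P[w]))
    up=near&(P[...,2]>.055)&(S>120)&(P[...,1]<-.25)
    print(' handle',up.sum(),rect(P[up]),np.percentile(P[up][:,2],[1,99]) if up.sum() else 0)
    b=near&(S<40)&(V>195)&(P[...,2]<.05)&(P[...,1]<-.25)
    N,L,st,ce=cv2.connectedComponentsWithStats(b.astype(np.uint8));i=1+np.argmax(st[1:,4])
    print(' bright',st[i],rect(P[L==i]))
    q=P[w]; o=np.argsort(q[:,0]); print((q[o][::max(1,len(q)//30)]*1000).round().astype(int).tolist())
    # bin
    # far wall face, side-wall line fits
    st_=(H>100)&(H<125)&(S>60)&(S<200)&(P[...,0]>.44)&(P[...,0]<.67)&(abs(P[...,1])<.12)
    print(' bin',rect(P[st_]))
    for zlo,zhi in((.047,.066),(.024,.034)):
        m=st_&(P[...,2]>zlo)&(P[...,2]<zhi); 
        if m.sum()>10: print('  z',zlo,m.sum(),rect(P[m]))
    y=(H>24)&(H<34)&(S>150)&(V>90)&(P[...,0]>.5)&(P[...,0]<.67)&(abs(P[...,1])<.1)
    for zlo,zhi in((.005,.022),(.022,.042),(.042,.056),(.056,.07)):
        m=y&(P[...,2]>zlo)&(P[...,2]<zhi)
        if m.sum()>8:print('  yellow',zlo,m.sum(),rect(P[m]))
```

```text
s walls 444 (array([ 503. , -372.6]), array([ 94.7, 106.4]), 79.61)
 handle 174 (array([ 463.1, -363.8]), array([26.4, 30.1]), 80.02) [0.06119867 0.10889516]
 bright [ 191  178   51   47 1262] (array([ 546.5, -385.3]), array([258.3, 140.4]), 53.17)
[[451, -359, 27], [458, -358, 19], [463, -358, 44], [468, -357, 43], [471, -359, 44], [473, -365, 20], [475, -363, 44], [491, -410, 13], [493, -392, 20], [494, -408, 26], [496, -381, 15], [497, -411, 19], [498, -369, 21], [500, -351, 36], [502, -414, 21], [505, -329, 11], [507, -329, 20], [510, -332, 34], [513, -414, 27], [517, -334, 30], [520, -416, 26], [524, -418, 16], [526, -419, 24], [530, -419, 26], [533, -331, 22], [536, -337, 25], [539, -340, 33], [542, -336, 14], [545, -335, 31], [548, -422, 20], [554, -334, 26], [561, -337, 17]]
 bin (array([556.3,   9.8]), array([206.4, 148.9]), 3.92)
  z 0.047 167 (array([639.5,  16.9]), array([  7.8, 145.7]), 4.31)
  z 0.024 282 (array([550.3,   9.5]), array([187.4, 148.2]), 3.93)
  yellow 0.042 13 (array([614.6,   9.7]), array([29. , 73.2]), 45.08)
  yellow 0.056 14 (array([629.2,   1.1]), ar
[... 593 characters left out ...]
33], [509, -420, 19], [517, -417, 39], [521, -418, 37], [525, -340, 33], [528, -335, 13], [531, -357, 10], [534, -424, 11], [537, -338, 29], [541, -425, 17], [543, -425, 25], [548, -338, 13], [555, -342, 36], [616, -360, 10]]
 bin (array([546.1,   5.5]), array([195.7, 157. ]), 4.27)
  z 0.047 40 (array([636.9,  12.5]), array([ 12.8, 141. ]), 3.82)
  z 0.024 152 (array([547.6,   3.4]), array([193.4, 153. ]), 3.99)
  yellow 0.005 15 (array([590.3,  31.6]), array([129.1,  29.5]), 58.36)
  yellow 0.022 37 (array([588.1,  20.1]), array([112.4,  34.8]), 49.52)
  yellow 0.042 33 (array([602.2,   2. ]), array([90. , 61.7]), 16.57)
  yellow 0.056 180 (array([598.5,  -6.7]), array([66.9, 62.9]), 3.06)
```

Call:
{"fn": "apply_moves", "kwargs": {"targets": [-0.028,-0.039,-0.005,0,-0.028,-0.039,-0.005,0,-0.028,-0.039,-0.005,0,-0.028,-0.039,-0.005,0,-0.028,-0.039,-0.005,0,-0.028,-0.039,-0.005,0,-0.028,-0.039,-0.005,0,-0.028,-0.039,-0.005,0,-0.028,-0.039,-0.005,0,-0.028,-0.039,-0.005,0,-0.028,-0.039,-0.005,0,-0.028,-0.039,-0.005,0], "grip": 100, "squeeze": 50}}

```text
clock: 1.6
position: [0.3706, 0.0119, 0.2748]
ee_rot: [[-0.921, 0.39, 0.0], [0.39, 0.921, 0.0], [-0.0, 0.0, -1.0]]
ft_force: [1.2, 0.5, 0.5]
opening: 1.004
grip_force: 0.0
```

Call:
{"fn": "apply_moves", "kwargs": {"targets": [-0.028,-0.039,-0.005,0,-0.028,-0.039,-0.005,0,-0.028,-0.039,-0.005,0,-0.028,-0.039,-0.005,0,-0.028,-0.039,-0.005,0,-0.028,-0.039,-0.005,0,-0.028,-0.039,0,0,0,0,0,-6,0,0,0,-6.5,0,0,0,0,0,0,0,0]}}

```text
clock: 2.98
position: [0.4445, -0.3142, 0.3045]
ee_rot: [[-0.983, 0.184, -0.0], [0.184, 0.983, 0.0], [0.0, 0.0, -1.0]]
ft_force: [0.1, -0.1, 0.7]
opening: 1.003
grip_force: 0.0
```

Run:
```python
from h import *
w=shot('wrist','w1.png')
s=telemetry.get_state();print(s['clock'],s['position'],s['ee_rot'].round(4),s['joints'])
print(w['cam_to_world'].round(3),w['camera_matrix'].round(1))
np.savez('c1.npz',P=cloud(w),img=w['img'])
```

```text
3.025 [ 0.44455631 -0.31418591  0.30455805] [[-0.983   0.1834 -0.    ]
 [ 0.1834  0.983   0.    ]
 [ 0.      0.     -1.    ]] [-6.18000358e-01  1.50283278e-01  1.69815280e+00  1.49348855e-05
  1.29321138e+00 -2.00437171e+00]
[[ 0.183 -0.951 -0.249  0.375]
 [ 0.983  0.177  0.047 -0.3  ]
 [-0.    -0.253  0.967  0.475]
 [ 0.     0.     0.     1.   ]] [[297.7   0.  320.1]
 [  0.  297.7 200.5]
 [  0.    0.    1. ]]
```

View pics/w1.png

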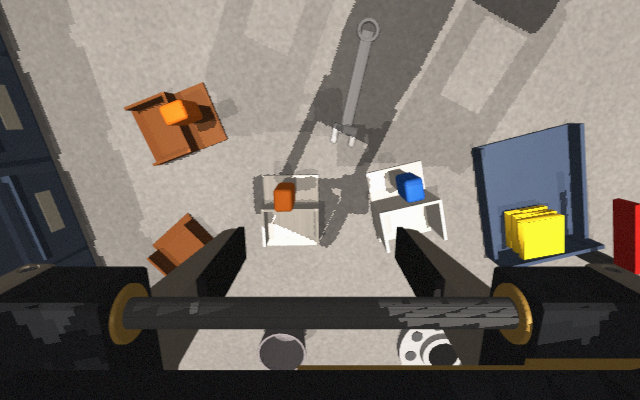

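The wrist view shows the chosen scoop at (290,205) with its handle at (284,195). The blue-handled scoop is at (410,190) and the bin with the yellow stack is at (535,230). I measure the handle, scoop and stack from here.

Run:
```python
from h import *
d=np.load('c1.npz');P=d['P'];h=cv2.cvtColor(d['img'],cv2.COLOR_RGB2HSV).astype(int);H,S,V=[h[...,i] for i in range(3)]
v,u=np.mgrid[0:400,0:640]
def rect(q): 
    r=cv2.minAreaRect((q[:,:2]*1000).astype(np.float32)); return np.round(r[0],1),np.round(r[1],1),round(r[2],2)
box=lambda a,b,c,e:(u>a)&(u<b)&(v>c)&(v<e)
o=box(250,325,170,250)&(S>120)&(H<18)
t=o&(P[...,2]>.104)
print('handle z',np.percentile(P[o][:,2],[2,50,98]),'top',t.sum(),rect(P[t]),'all',rect(P[o]))
w=box(250,325,170,250)&(P[...,2]>.028)&(P[...,2]<.042)
print('rim',w.sum(),rect(P[w]),np.percentile(P[w],[1,99],axis=0))
y=box(490,580,190,265)&(H>24)&(H<34)&(S>150)
t=y&(P[...,2]>.054)
print('stack top',t.sum(),rect(P[t]),np.median(P[t],0))
b=box(460,615,110,270)&(H>100)&(H<125)&(S>60)&(P[...,2]>.022)
f=box(460,615,110,270)&(H>100)&(H<125)&(S>60)
print('bin',rect(P[b&(P[...,2]<.034)]),rect(P[b&(P[...,2]>.05)]),rect(P[f]))
```

```text
handle z [nan nan nan] top 422 (array([ 459.7, -364.4]), array([23.6, 29.9]), 78.73) all (array([ 461.9, -377.1]), array([18.6, 57.6]), 38.73)
rim 408 (array([ 500.8, -371.6]), array([ 87.9, 105.3]), 80.05) [[ 0.44873324 -0.4213878   0.02809935]
 [ 0.55514111 -0.32750007  0.03857694]]
stack top 1615 (array([598.4,  -3.7]), array([61.2, 60.7]), 1.31) [ 0.59601759 -0.0043443   0.06033883]
bin (array([544.4,   8. ]), array([188.7, 150.8]), 4.34) (array([ 559.6, -105.1]), array([404.4,  87.5]), 57.93) (array([nan, nan]), array([nan,  0.]), nan)
```

Call:
{"fn": "apply_moves", "kwargs": {"targets": [-0.012,-0.0233,0.03,0,-0.012,-0.0233,0.03,0,0,0,0.05,0,0,0,0.05,0,0,0,0.04,0,0,0,0.02,0,0,0,0.0135,0,0,0,0,0,0,0,0,0]}}

```text
clock: 4.15
position: [0.4603, -0.365, 0.072]
ee_rot: [[-0.983, 0.182, 0.001], [0.182, 0.983, -0.001], [-0.001, -0.001, -1.0]]
ft_force: [-0.1, 0.4, 1.6]
opening: 0.996
grip_force: 0.0
```

Call:
{"fn": "apply_moves", "kwargs": {"targets": [0,0,0,0,0,0,0,0,0,0,0,0,0,0,0,0,0,0,0,0,0,0,0,0,0,0,0,0], "grip": 0, "squeeze": 50}}

```text
clock: 5.03
position: [0.4597, -0.3646, 0.071]
ee_rot: [[-0.983, 0.182, -0.0], [0.182, 0.983, 0.0], [0.0, -0.0, -1.0]]
ft_force: [-0.4, -1.1, 0.3]
opening: 0.261
grip_force: 1.0
```

Call:
{"fn": "apply_moves", "kwargs": {"targets": [0,0,0,0,0,0,0,0,0,0,-0.01,0,0,0,-0.03,0,0,0,-0.04,0,0,0,-0.04,0,0,0,-0.03,0,0,0,-0.01,0,0,0,0,0,0,0,0,0]}}

```text
clock: 6.28
position: [0.4591, -0.364, 0.2296]
ee_rot: [[-0.983, 0.182, -0.002], [0.182, 0.983, 0.001], [0.002, 0.001, -1.0]]
ft_force: [-0.1, 0.1, -1.9]
opening: 0.26
grip_force: 50.0
```

Call:
{"fn": "apply_moves", "kwargs": {"targets": [0.0044,0.019,0,0,0.0088,0.0379,0,0,0.0088,0.0379,0,0,0.0088,0.0379,0,0,0.0088,0.0379,0,0,0.0088,0.0379,0,0,0.0088,0.0379,0,0,0.0088,0.0379,0,0,0.0088,0.0379,0,0,0.0044,0.019,0,0]}}

```text
clock: 7.52
position: [0.4423, -0.0122, 0.2303]
ee_rot: [[-0.984, 0.18, -0.002], [0.18, 0.984, 0.001], [0.002, 0.0, -1.0]]
ft_force: [0.4, 0.3, -1.4]
opening: 0.253
grip_force: 50.0
```

Call:
{"fn": "apply_moves", "kwargs": {"targets": [0,0,0,-4.9,0,0,0,-4.9,0,0,0,-4.9,0,0,0,0,0,0,0,0]}}

```text
clock: 8.15
position: [0.4432, -0.0143, 0.2307]
ee_rot: [[-0.997, -0.072, -0.001], [-0.072, 0.997, 0.0], [0.001, 0.0, -1.0]]
ft_force: [1.0, 0.3, -1.2]
opening: 0.261
grip_force: 50.0
```

Run:
```python
from h import *
w=shot('wrist','w2.png');s_=shot('side','d2.png');sc=shot('scene')
s=telemetry.get_state();print(s['clock'],s['position'],s['ee_rot'].round(4),s['grip_force'])
np.savez('c2.npz',P=cloud(w),img=w['img'],D=cloud(s_),Di=s_['img'],S=cloud(sc),Si=sc['img'])
cv2.imwrite('pics/m2.png',cv2.vconcat([w['img'][100:,:,::-1],cv2.resize(s_['img'][130:260,240:480,::-1],(640,300))[:,:,:]]))
```

```text
8.3 [ 0.44365241 -0.01453603  0.2309923 ] [[-9.973e-01 -7.290e-02 -2.000e-04]
 [-7.290e-02  9.973e-01  1.000e-04]
 [ 2.000e-04  1.000e-04 -1.000e+00]] 49.997745752334595
```

View pics/m2.png

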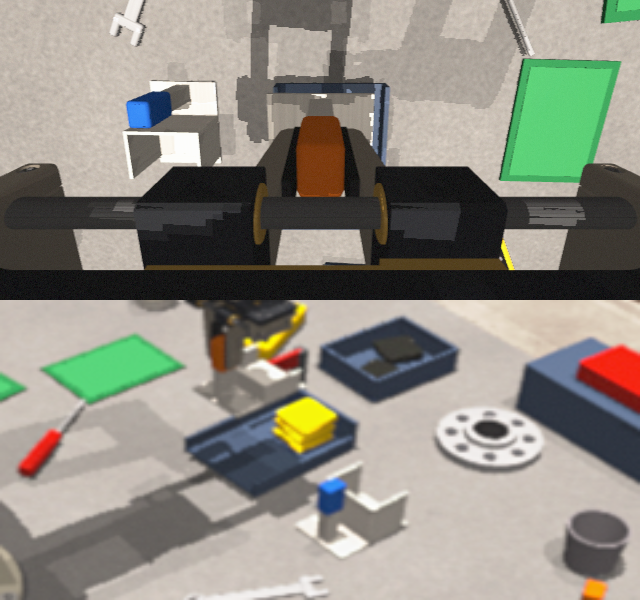

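The composite shows the scoop held level above the bin with the handle between the fingers. The stack sits in the bin at lower-panel pixel (305,422). I check the tilt and yaw of the held scoop.

Run:
```python
from h import *
d=np.load('c2.npz')
yaw=np.radians(4.18);R=np.array([[np.cos(yaw),-np.sin(yaw)],[np.sin(yaw),np.cos(yaw)]])
hp=np.array([.4437,-.0145])
for k in('D','S','P'):
    P=d[k];q=P.copy();q[...,:2]=(P[...,:2]-hp)@R   # scoop axes from handle
    q[...,0]-=.074;q[...,2]-=.160
    im=d[{'D':'Di','S':'Si','P':'img'}[k]];S=cv2.cvtColor(im,cv2.COLOR_RGB2HSV)[...,1]
    m=(q[...,0]>-.045)&(q[...,0]<.05)&(abs(q[...,1])<.06)&(q[...,2]>-.03)&(q[...,2]<.05)&(S<60)
    a=q[m]; 
    if len(a)<20: print(k,len(a));continue
    print(k,len(a),np.percentile(a,[1,50,99],axis=0).round(4).tolist())
    for x0 in(-.03,-.01,.01,.025):
        s=a[abs(a[:,0]-x0)<.01]
        if len(s)>5: print('  x',x0,len(s),'ztop',np.percentile(s[:,2],97).round(4),'zlow',np.percentile(s[:,2],3).round(4),'y',np.percentile(s[:,1],[2,98]).round(4))
```

```text
D 356 [[-0.044, -0.0487, 0.0002], [-0.0067, -0.0149, 0.0148], [0.0315, 0.044, 0.04]]
  x -0.03 75 ztop 0.0387 zlow 0.0005 y [-0.0477  0.0161]
  x -0.01 62 ztop 0.0379 zlow 0.0048 y [-0.0474  0.042 ]
  x 0.01 114 ztop 0.0362 zlow 0.0015 y [-0.0466  0.0445]
  x 0.025 56 ztop 0.0347 zlow 0.0012 y [-0.044   0.0436]
S 1157 [[-0.0403, -0.0437, -0.0016], [-0.0098, -0.0044, 0.0069], [0.0333, 0.0445, 0.0348]]
  x -0.03 455 ztop 0.0342 zlow 0.0011 y [-0.0416  0.0439]
  x -0.01 223 ztop 0.0341 zlow 0.0008 y [-0.0422  0.0441]
  x 0.01 268 ztop 0.034 zlow 0.0007 y [-0.0429  0.0443]
  x 0.025 277 ztop 0.0322 zlow -0.0015 y [-0.0434  0.0437]
P 31 [[-0.0448, -0.0424, 0.0036], [0.0031, 0.02, 0.0046], [0.0055, 0.0386, 0.0056]]
  x 0.01 26 ztop 0.0055 zlow 0.0038 y [-0.0199  0.0232]
```

Call:
{"fn": "apply_moves", "kwargs": {"targets": [0,0,0.03,0,0,0,0.04,0,0,0,0.04,0,0,0,0.025,0,0,0,0.01,0,0,0,0.004,0,0,0,0.002,0,0,0,0,0,0,0,0,0]}}

```text
clock: 9.43
position: [0.4442, -0.0147, 0.0806]
ee_rot: [[-0.997, -0.074, 0.001], [-0.074, 0.997, -0.0], [-0.001, -0.0, -1.0]]
ft_force: [0.6, 0.2, -2.0]
opening: 0.257
grip_force: 50.0
```

Call:
{"fn": "apply_moves", "kwargs": {"targets": [0,0,0.001,0,0,0,0.001,0,0,0,0,0]}}

```text
clock: 9.8
position: [0.4437, -0.0146, 0.078]
ee_rot: [[-0.997, -0.074, -0.0], [-0.074, 0.997, 0.0], [0.0, 0.0, -1.0]]
ft_force: [-0.3, -1.2, -1.3]
opening: 0.26
grip_force: 50.0
```

Run:
```python
from h import *
w=shot('side','d3.png');sc=shot('scene')
s=telemetry.get_state();print(s['clock'],s['position'],s['ft_force'],s['wrist_torque'])
cv2.imwrite('pics/m3.png',cv2.vconcat([cv2.resize(w['img'][150:225,300:400,::-1],(400,300),interpolation=2),cv2.resize(sc['img'][205:280,260:360,::-1],(400,300),interpolation=2)]))
```

```text
9.9 [ 0.44377273 -0.01464656  0.0780617 ] [ 0.68378642  0.57002135 -1.32363318] [0.09992437 0.01466963 0.04987285]
```

View pics/m3.png

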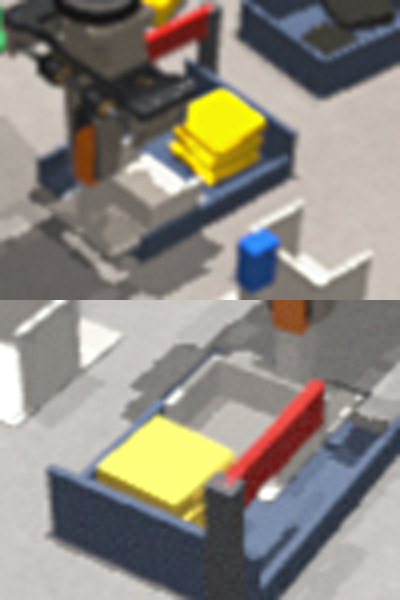

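The composite shows the tray inside the bin behind the stack, between the side walls and in line with the pads (upper panel stack at (220,135), tray at (150,185)).

Call:
{"fn": "apply_moves", "kwargs": {"targets": [0,0,0.001,0,0,0,0.0005,0,0,0,0,0]}}

```text
clock: 10.28
position: [0.4439, -0.0147, 0.077]
ee_rot: [[-0.997, -0.074, 0.0], [-0.074, 0.997, -0.0], [-0.0, -0.0, -1.0]]
ft_force: [-2.7, -0.7, 7.1]
opening: 0.257
grip_force: 50.0
```

Call:
{"fn": "apply_moves", "kwargs": {"targets": [-0.007,0,0,0,-0.008,0,0,0,-0.008,0,0,0,-0.008,0,0,0,-0.008,0,0,0,-0.008,0,0,0]}}

```text
clock: 11.02
position: [0.4883, -0.0113, 0.0769]
ee_rot: [[-0.997, -0.074, -0.005], [-0.074, 0.997, -0.0], [0.005, 0.0, -1.0]]
ft_force: [-4.8, -0.4, 4.7]
opening: 0.254
grip_force: 50.0
```

Call:
{"fn": "apply_moves", "kwargs": {"targets": [-0.006,0,0,0,-0.006,0,0,0,-0.006,0,0,0,-0.006,0,0,0,-0.005,0,0,0]}}

```text
clock: 11.65
position: [0.5172, -0.0091, 0.0769]
ee_rot: [[-0.997, -0.074, -0.005], [-0.074, 0.997, -0.0], [0.005, 0.0, -1.0]]
ft_force: [-11.6, -1.5, 17.7]
opening: 0.257
grip_force: 50.0
```

Call:
{"fn": "apply_moves", "kwargs": {"targets": [-0.003,0,0,0,-0.003,0,0,0,-0.002,0,0,0,0,0,0,0]}}

```text
clock: 12.15
position: [0.5259, -0.0085, 0.0769]
ee_rot: [[-0.997, -0.074, -0.003], [-0.074, 0.997, -0.0], [0.003, 0.0, -1.0]]
ft_force: [-8.6, -1.1, 11.8]
opening: 0.259
grip_force: 50.0
```

```bash
cat > rel.py <<'E'
from h import *
def rect(q): 
    r=cv2.minAreaRect((q[:,:2]*1000).astype(np.float32)); return np.round(r[0],1),np.round(r[1],1),round(r[2],2)
def rel(names=('side','scene'),save=None):
    s=telemetry.get_state();p=s['position'];Rm=np.array(s['ee_rot'])
    yaw=np.arctan2(-Rm[1,0],-Rm[0,0]);R=np.array([[np.cos(yaw),-np.sin(yaw)],[np.sin(yaw),np.cos(yaw)]])
    o=np.r_[p[:2]+R@[.074,0],p[2]+.019-.090]
    print('t',s['clock'],'tcp',np.round(p,4),'yaw',np.degrees(yaw).round(2),'scoop origin',o.round(4),'ft',np.round(s['ft_force'],1),'grip',s['opening'])
    for n in names:
        c=shot(n,save and n+save);P=cloud(c)-o;P[...,:2]=P[...,:2]@R
        h=cv2.cvtColor(c['img'],cv2.COLOR_RGB2HSV).astype(int);H,S,V=[h[...,i] for i in range(3)]
        y=(H>24)&(H<34)&(S>150)&(V>80)&(abs(P[...,0])<.15)&(abs(P[...,1])<.15)&(P[...,2]>-.1)
        q=P[y]
        if len(q)<10: print(n,'few');continue
        top=np.percentile(q[:,2],97);t=q[q[:,2]>top-.006]
        print(n,'yellow top z',top.round(4),'n',len(t),'rect in scoop axes',rect(t))
E
python3 -c "
from rel import *
rel()"
```

```text
t 12.15 tcp [ 0.5259 -0.0085  0.0769] yaw 4.24 scoop origin [ 0.5997 -0.003   0.0059] ft [-8.6 -1.1 11.8] grip 0.25928612499939263
side yellow top z 0.1898 n 2 rect in scoop axes (array([-70.5,  58.1]), array([78.1,  0. ]), -129.87)
scene yellow top z 0.0586 n 53 rect in scoop axes (array([5.6, 2.1]), array([59.1, 55.4]), 3.02)
```

Call:
{"fn": "apply_moves", "kwargs": {"targets": [-0.002,0,0,0,-0.002,0,0,0,0,0,0,0]}}

```text
clock: 12.62
position: [0.5294, -0.0082, 0.0769]
ee_rot: [[-0.997, -0.074, -0.004], [-0.074, 0.997, -0.0], [0.004, 0.0, -1.0]]
ft_force: [-9.4, -0.8, 13.6]
opening: 0.26
grip_force: 50.0
```

Call:
{"fn": "apply_moves", "kwargs": {"targets": [-0.002,0,0,0,0,0,0,0]}}

```text
clock: 12.88
position: [0.5295, -0.0082, 0.077]
ee_rot: [[-0.997, -0.074, -0.008], [-0.074, 0.997, -0.0], [0.008, 0.0, -1.0]]
ft_force: [-18.7, -2.0, 22.5]
opening: 0.255
grip_force: 50.0
```

Call:
{"fn": "apply_moves", "kwargs": {"targets": [0.002,0,0,0,0.002,0,-0.002,0,0.001,0,-0.004,0,0.001,0,-0.005,0,0.001,0,-0.005,0,0.001,0,-0.005,0,0.001,0,-0.005,0,0,0,-0.004,0,0,0,-0.002,0,0,0,0,0,0,0,0,0]}}

```text
clock: 14.25
position: [0.5245, -0.0087, 0.1085]
ee_rot: [[-0.997, -0.074, -0.0], [-0.074, 0.997, -0.0], [0.0, 0.0, -1.0]]
ft_force: [-0.1, 0.1, -2.8]
opening: 0.262
grip_force: 50.0
```

Run:
```python
from rel import *
rel(save='4.png')
a=cv2.imread('pics/side4.png');b=cv2.imread('pics/scene4.png')
cv2.imwrite('pics/m4.png',cv2.vconcat([cv2.resize(a[130:230,300:400],(400,300),interpolation=2),cv2.resize(b[200:280,255:360],(400,300),interpolation=2)]))
```

```text
t 14.25 tcp [ 0.5245 -0.0087  0.1085] yaw 4.24 scoop origin [ 0.5983 -0.0032  0.0375] ft [-0.1  0.1 -2.8] grip 0.2619729680445726
side yellow top z 0.1939 n 3 rect in scoop axes (array([-97.1,  37.5]), array([13.3,  2.5]), 79.65)
scene yellow top z 0.058 n 50 rect in scoop axes (array([1.8, 1.5]), array([56.7, 56.7]), 0.66)
```

View pics/m4.png

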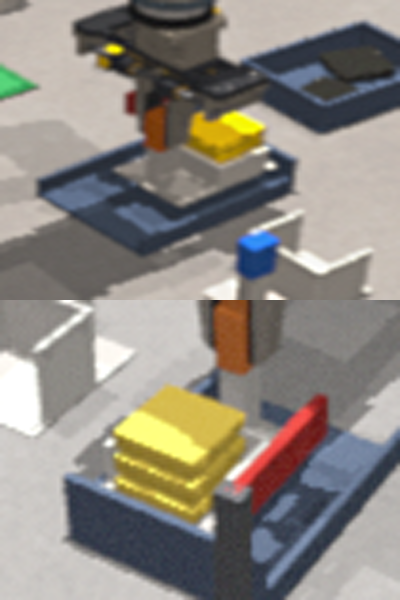

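The composite shows all three pads lifted in the scoop, level and clear of the bin floor, with the red bar beside them at lower panel (285,450).

Call:
{"fn": "apply_moves", "kwargs": {"targets": [0.003,0,-0.001,0,0.003,0,-0.0015,0,0,0.003,0,0,0,0.006,0,0,0,0.006,0,0,0,0.006,0,0,0,0.006,0,0,0,0.006,0,0,0,0.005,0,0,0,0,0,0]}}

```text
clock: 15.6
position: [0.5158, 0.0291, 0.1111]
ee_rot: [[-0.997, -0.074, -0.0], [-0.074, 0.997, -0.0], [0.0, -0.0, -1.0]]
ft_force: [-0.8, 0.7, -3.7]
opening: 0.257
grip_force: 50.0
```

Call:
{"fn": "apply_moves", "kwargs": {"targets": [0,0.004,0,0,0,0.005,0,0,0,0.005,0,0,0,0.005,0,0,0,0.005,0,0,0,0.005,0,0,0,0.005,0,0,0,0,0,0]}}

```text
clock: 16.6
position: [0.5133, 0.0631, 0.1111]
ee_rot: [[-0.997, -0.074, 0.0], [-0.074, 0.997, 0.0], [-0.0, 0.0, -1.0]]
ft_force: [0.3, 0.0, -2.8]
opening: 0.258
grip_force: 50.0
```

Run:
```python
from rel import *
rel(save='5.png')
a=cv2.imread('pics/side5.png');b=cv2.imread('pics/scene5.png')
cv2.imwrite('pics/m5.png',cv2.vconcat([cv2.resize(a[130:230,300:400],(400,300),interpolation=2),cv2.resize(b[200:280,255:360],(400,300),interpolation=2)]))
```

```text
t 16.6 tcp [0.5133 0.0631 0.1111] yaw 4.26 scoop origin [0.5871 0.0686 0.0401] ft [ 0.3  0.  -2.8] grip 0.2578902681859659
side yellow top z 0.0715 n 24 rect in scoop axes (array([-13.5, -28.4]), array([95.8, 34.8]), 29.27)
scene yellow top z 0.0635 n 34 rect in scoop axes (array([  2.4, -24.5]), array([25.8, 55. ]), 88.7)
```

View pics/m5.png

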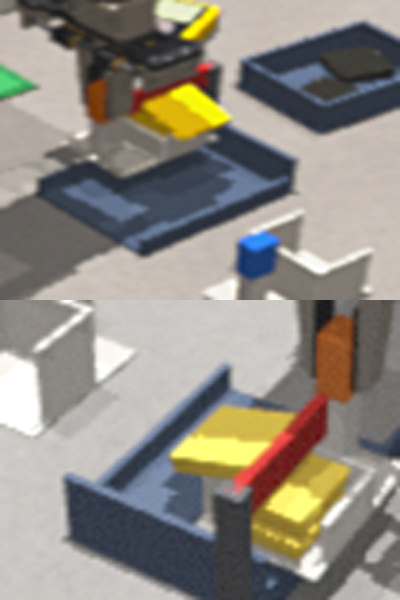

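The composite shows the bar pushing the third pad, which is tilting off the -y rim (lower panel (235,440)). The other two pads stay in the tray at (295,500). I continue.

Call:
{"fn": "apply_moves", "kwargs": {"targets": [0,0.004,0,0,0,0.005,0,0,0,0.005,0,0,0,0.005,0,0,0,0.005,0,0,0,0.006,0,0,0,0.006,0,0,0,0.007,0,0,0,0.007,0,0,0,0.007,0,0,0,0,0,0]}}

```text
clock: 18.08
position: [0.509, 0.1201, 0.1111]
ee_rot: [[-0.997, -0.075, 0.0], [-0.075, 0.997, 0.0], [-0.0, 0.0, -1.0]]
ft_force: [0.1, 0.7, -2.8]
opening: 0.255
grip_force: 50.0
```

Run:
```python
from rel import *
rel(save='6.png')
a=cv2.imread('pics/side6.png');b=cv2.imread('pics/scene6.png')
cv2.imwrite('pics/m6.png',cv2.vconcat([cv2.resize(a[110:230,270:400],(400,300),interpolation=2),cv2.resize(b[200:320,255:400],(400,300),interpolation=2)]))
```

```text
t 18.075 tcp [0.509  0.1201 0.1111] yaw 4.28 scoop origin [0.5828 0.1256 0.0401] ft [ 0.1  0.7 -2.8] grip 0.2552341043620779
side yellow top z 0.0468 n 47 rect in scoop axes (array([ -8.9, -29.2]), array([135.2,  40.8]), 65.56)
scene yellow top z 0.0409 n 58 rect in scoop axes (array([3.1, 2.5]), array([57.7, 56.5]), 1.26)
```

View pics/m6.png

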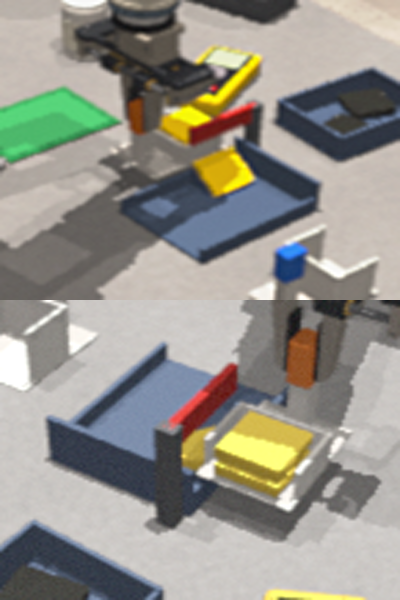

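The composite shows two pads level in the scoop. The third pad is in the bin, leaning near the +y wall (upper panel (222,172)). I move on to clear it, then recheck.

Call:
{"fn": "apply_moves", "kwargs": {"targets": [0,0.006,-0.001,0,0,0.01,-0.002,0,0.002,0.014,-0.002,0,0.007,0.017,-0.002,0,0.009,0.019,-0.002,0,0.01,0.022,0,0,0.01,0.022,0,0,0.01,0.022,0,0,0.01,0.022,0,0,0.009,0.02,0,0,0.008,0.016,0,0,0.005,0.014,0,0]}}

```text
clock: 19.68
position: [0.4133, 0.3181, 0.1201]
ee_rot: [[-0.997, -0.075, -0.0], [-0.075, 0.997, -0.0], [0.0, -0.0, -1.0]]
ft_force: [0.4, -0.3, -2.4]
opening: 0.257
grip_force: 50.0
```

Call:
{"fn": "apply_moves", "kwargs": {"targets": [0,0,0.005,0.8,0,0,0.01,0.8,0,0,0.01,0.5,0,0,0,0]}}

```text
clock: 20.18
position: [0.4137, 0.3161, 0.0939]
ee_rot: [[-0.999, -0.036, -0.002], [-0.036, 0.999, -0.001], [0.002, -0.001, -1.0]]
ft_force: [-0.1, 0.5, -3.1]
opening: 0.255
grip_force: 50.0
```

Run:
```python
from rel import *
rel(save='7.png')
c=np.array([.547,.006]);y=np.radians(4.2);R=np.array([[np.cos(y),-np.sin(y)],[np.sin(y),np.cos(y)]])
for n in('side','scene'):
    k=shot(n);P=cloud(k);P[...,:2]=(P[...,:2]-c)@R
    h=cv2.cvtColor(k['img'],cv2.COLOR_RGB2HSV).astype(int)
    m=(h[...,0]>24)&(h[...,0]<34)&(h[...,1]>150)&(abs(P[...,0])<.1)&(abs(P[...,1])<.1)&(P[...,2]<.1)
    q=P[m];print(n,m.sum(),'pad in bin',np.percentile(q,[3,50,97],axis=0).round(3).tolist() if m.sum()>5 else '')
    g=(h[...,0]>60)&(h[...,0]<85)&(h[...,1]>120); G=cloud(k)[g];G=G[(G[:,0]>.36)&(G[:,0]<.62)];
    print(' mat',rect(G),np.median(G[:,2]))
a=cv2.imread('pics/side7.png');b=cv2.imread('pics/scene7.png')
cv2.imwrite('pics/m7.png',cv2.vconcat([cv2.resize(a[110:230,250:380],(400,300),interpolation=2),cv2.resize(b[200:350,280:500],(400,300),interpolation=2)]))
```

```text
t 20.175 tcp [0.4137 0.3161 0.0939] yaw 2.08 scoop origin [0.4877 0.3188 0.0229] ft [-0.1  0.5 -3.1] grip 0.2554246266707607
side yellow top z 0.0486 n 34 rect in scoop axes (array([ 9.3, -3.8]), array([41.9, 61.5]), 21.44)
scene yellow top z 0.0416 n 61 rect in scoop axes (array([5.6, 3.5]), array([55.4, 57. ]), 1.35)
side 196 pad in bin [[0.012, 0.021, 0.011], [0.04, 0.04, 0.03], [0.074, 0.066, 0.049]]
 mat (array([486.1, 315.9]), array([123.9, 181.7]), 87.76) 0.0062396121797667625
scene 57 pad in bin [[0.022, 0.032, 0.025], [0.046, 0.065, 0.043], [0.071, 0.072, 0.047]]
 mat (array([488.3, 323.8]), array([178. , 126.7]), 2.61) 0.002607565199266637
```

View pics/m7.png

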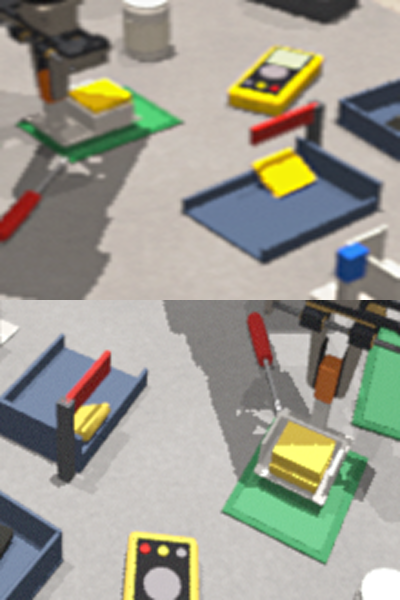

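The composite shows the scoop with its two pads over the green mat (lower panel (300,455)). The third pad leans inside the bin at (92,420). I set the scoop down.

Call:
{"fn": "apply_moves", "kwargs": {"targets": [0,0.002,0.005,0,0,0.002,0.005,0,0,0,0.004,0,0,0,0.002,0,0,0,0.001,0,0,0,0.001,0,0,0,0,0]}}

```text
clock: 21.25
position: [0.4141, 0.3211, 0.0771]
ee_rot: [[-0.999, -0.037, 0.0], [-0.037, 0.999, 0.0], [-0.0, 0.0, -1.0]]
ft_force: [-0.0, 0.4, -3.2]
opening: 0.261
grip_force: 50.0
```

Call:
{"fn": "apply_moves", "kwargs": {"targets": [0,0,0.001,0,0,0,0.0005,0,0,0,0,0]}}

```text
clock: 21.62
position: [0.414, 0.3211, 0.0756]
ee_rot: [[-0.999, -0.037, -0.0], [-0.037, 0.999, -0.0], [0.0, -0.0, -1.0]]
ft_force: [1.1, 0.2, -3.4]
opening: 0.259
grip_force: 50.0
```

Call:
{"fn": "apply_moves", "kwargs": {"targets": [0,0,0.0005,0,0,0,0.0005,0,0,0,0,0]}}

```text
clock: 22.0
position: [0.4142, 0.3211, 0.0749]
ee_rot: [[-0.999, -0.037, 0.0], [-0.037, 0.999, 0.0], [-0.0, 0.0, -1.0]]
ft_force: [-1.0, -2.6, 5.5]
opening: 0.256
grip_force: 50.0
```

Call:
{"fn": "apply_moves", "kwargs": {"targets": [0,0,0,0,0,0,0,0,0,0,0,0,0,0,0,0,0,0,0,0,0,0,0,0], "grip": 100}}

```text
clock: 22.75
position: [0.4141, 0.3211, 0.0746]
ee_rot: [[-0.999, -0.037, -0.0], [-0.037, 0.999, -0.0], [0.0, -0.0, -1.0]]
ft_force: [-0.3, -0.1, 1.0]
opening: 0.886
grip_force: 0.0
```

Call:
{"fn": "apply_moves", "kwargs": {"targets": [0,0,-0.01,0,0,0,-0.03,0,0,0,-0.04,0,0,0,-0.04,0,0,0,-0.04,0,0,0,-0.01,0,0,0,0,0,0,0,0,0]}}

```text
clock: 23.75
position: [0.4134, 0.3205, 0.2432]
ee_rot: [[-0.999, -0.037, -0.002], [-0.037, 0.999, -0.001], [0.002, -0.001, -1.0]]
ft_force: [0.9, 0.6, -0.1]
opening: 0.996
grip_force: 0.0
```

Run:
```python
from h import *
o=np.array([.488,.3238,.004]);y=np.radians(2.1);R=np.array([[np.cos(y),-np.sin(y)],[np.sin(y),np.cos(y)]])
for n in('scene','side'):
    k=shot(n);P=cloud(k)-o;P[...,:2]=P[...,:2]@R
    h=cv2.cvtColor(k['img'],cv2.COLOR_RGB2HSV).astype(int)
    m=(h[...,0]>24)&(h[...,0]<34)&(h[...,1]>150)&(abs(P[...,0])<.06)&(abs(P[...,1])<.06)
    q=P[m];t=q[q[:,2]>np.percentile(q[:,2],97)-.006]
    print(n,'pads',np.percentile(q,[2,50,98],axis=0).round(3).tolist(),np.round(np.linalg.lstsq(np.c_[t[:,:2],np.ones(len(t))],t[:,2],rcond=None)[0],3))
    m=(h[...,0]>5)&(h[...,0]<18)&(h[...,1]>150)&(np.hypot(P[...,0]+.074,P[...,1])<.06)&(P[...,2]>.04)
    print(' handle',np.percentile(P[m],[2,50,98],axis=0).round(3).tolist())
    c=np.array([.547,.006]);Q=cloud(k);Q[...,:2]-=c
    m=(h[...,0]>24)&(h[...,0]<34)&(h[...,1]>150)&(abs(Q[...,0])<.1)&(abs(Q[...,1])<.1)&(Q[...,2]<.1)
    print(' third',np.median(Q[m],0).round(3))
s=telemetry.get_state();print(s['clock'],s['position'],s['ft_force'])
```

```text
scene pads [[-0.016, -0.024, 0.018], [0.029, 0.008, 0.037], [0.034, 0.032, 0.041]] [-0.021 -0.012  0.039]
 handle [[-0.081, -0.008, 0.065], [-0.059, 0.002, 0.096], [-0.055, 0.011, 0.11]]
 third [0.04  0.066 0.042]
side pads [[-0.012, -0.026, 0.037], [0.014, 0.005, 0.043], [0.03, 0.026, 0.049]] [ 0.007 -0.038  0.045]
 handle [[-0.09, -0.016, 0.068], [-0.079, -0.01, 0.095], [-0.066, 0.006, 0.114]]
 third [0.038 0.044 0.031]
23.85 [0.41346744 0.32060452 0.24317469] [ 0.63880944 -0.54980141  0.78310752]
```

```bash
python3 -c "
from station import ticket
print(ticket.close_job())"
```

```text
the job is handed in; nothing more can be done
None
```

The job is handed in, but it returned no verdict: my last measurements show the orange-handled scoop released flat near the middle of the smaller green mat with two level pads, and the third pad struck off and leaning inside the bin, at 23.9 s of the allowed 54 s.

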